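Load the clamping jig by pushing

ROBOT

A 7-joint arm with a two-finger parallel gripper is mounted at the origin on the work surface. World frame = base frame: x ahead of the robot, y to its left, z up, the work surface at z = 0. Lengths are in m, angles in rad, forces in N, time in s.
With the tool pointing down it reaches from about 0.425 to 0.875 m from the base axis. Payload 4.7 kg.
Tool frame: the origin (TCP) lies midway between the tips of the shut fingers; the grasp point (between the pads) lies ctrl.grasp_offset behind it (ctrl.grasp_offset is the distance from the TCP to the grasp point, in m); z points along the fingers, y is the line along which they close (so a half turn about z gives the same grasp; the last joint's range is limited). The gripper opens to 87 mm and grips with 3 to 60 N. Pads are 19 mm wide; open, the fingers measure 117 mm over their backs; the gripper's body (75 mm by 190 mm) begins 51 mm behind the grasp point.
Start: joints at [1.119, 0.321, -0.07, 1.45, 0.023, 1.371, -0.057], TCP at [0.292, -0.581, 0.223] pointing down, gripper open.
Joint ranges: [-2.86, 2.86], [-0.3, 2.09], [-1.38, 1.24], [0.06, 2.45], [-1.56, 4.7], [0.09, 2.05], [-2.69, 2.69]. Speed limits (rad/s): [2.57, 2.57, 3.14, 3.14, 3.14, 3.14, 3.14].

INTERFACE

Orientations are given as a rotation vector (axis times angle).
In Python, from bench import ctrl gives the robot as it stands. The module is installed in compiled form; this text tells all that it offers.
- The arm moves only by the tool jog_arm, never from a script. Its argument "moves" is one flat list of numbers, 7 for each row, row after row: the shift along the tool's x, y, z in units of 30 cm (1.0 is 30 cm), then the turn, a rotation vector about the tool's x, y, z in units of 60 degrees (1.0 is 60 degrees), then the gripper's target within -1 to 1 (fully open at 1, half-way at 0, shut at -1). In form: [x, y, z, wx, wy, wz, fingers, x, y, z, wx, wy, wz, fingers, ...]. A call has exactly 8 rows; each row is the pose to reach, as a shift and turn from the pose commanded when the call began, along the tool's axes at that moment; what a row does not reach only later rows make up. A row lasts 1/8 s, in which the tool goes at most 62.5 mm and 10.7 degrees, less where a joint would pass 70% of its speed; a pose out of reach is approached as far as the arm can. A call with a number of a shift or a turn outside -1 to 1 is refused whole. A call with a gripper value outside its range is refused whole. The fingers move at their own pace and stop on an object; "newtons" is the grip in N (left out, the last holds). Time passes only in rows, so rows that repeat a pose let the fingers close, or fill a call up. It gives the time, the measured TCP pose, the force, the opening and the grip force at its end, in the units of the state.
- ctrl.get_state(): the state, without advancing time (a new reading comes with each control period).
- ctrl.get_image(name): name is "scene" or "top"; returns a dict with "pixels" (400x640x3 uint8, red, green, blue), "fx", "fy", "cx", "cy" (pixels), "dist" ([k1, k2, p1, p2, k3] as OpenCV has them; the pictures are not rectified), "xyz" and "rotation" of the camera in the world. Camera axes: x right, y up, looking along -z (the intrinsics and any distortion apply to the point x, -y, -z); pixel columns grow to the right and rows downward; lengths in m; the calibration is good to about 2 mm. A picture is of the moment at which its call begins. There is no depth.
- ctrl.close_job(): hands the job in; it is judged then, once.
The state is a dict: "time": time; "joint_positions": joint angles; "qd": joint speeds; "joint_torque": joint torques, N m; "position": TCP position; "tool_rot": TCP orientation; "ft_force": force on the tool from outside, world axes, zero at the start; "torque": the same for the moment, N m; "grip_width": opening from 0.0 (shut) to 1.0 (fully open); "grip_force": force on a finger pad.
Only numpy, scipy, OpenCV 4.12 (cv2) and the standard library are available. Lean on these libraries where they do the work, as an engineer would, in place of code of your own. Each camera call takes 0.05 s, during which the arm holds its last target. There are 200 camera calls.

TASK

The bare metal channel piece stands on its foot on the dark jig plate: push its upper part so that it tips over towards the yellow fence and lies flat on its back, hollow side up. Then push it along the plate until its end meets the yellow fence squarely, and finally flip the red keeper bar over so that it comes to rest across the channel piece. Only push the channel piece, never lift or carry it, and leave the other things on the bench where they are.

Things in the scene. Friction and masses are not known exactly. Their poses are not given: they have to be found in the camera images.
- jig: Clamping jig fixed to the bench, placed anew each time: dark steel plate 290 long (its x) x 150 wide (its y) x 12 mm thick. Origin on the bench under it; x points along the plate to the yellow fence. Plate: x -160 to 130, y -75 to 75, top at z 12 mm. Fence: across the plate, x 100 to 115, y -50 to 50, up to z 48 mm.
- fence_face (a point): Middle of the fence's working face, at the level of the plate's top (jig x 100, y 0, z 12 mm). Axes as the jig's.
- shoe: Workpiece: bare-metal U-channel 115 long, 60 wide, 30 mm deep, walls 5 mm, foot end closed by a 5 mm plate, other end open; 0.4 to 0.65 kg. Starts standing on its foot on the plate. Origin: centre of the foot's underside; z: foot to open end; +x: out of the web's back (flat, at x 15 mm), at the start towards the fence within 9 degrees. Hollow side with flange edges (x -15, y +-25 to 30) faces -x.
- shoe_heel (a point): Middle of the edge of web back and foot underside (shoe x 15, y 0, z 0 mm): the piece tips over this edge, which stays at the plate's level. Pushed 60 to 90 mm above the foot, on the flange edges or the web's inside, along shoe +x, it falls by itself once it leans about 12 degrees. Lying, it then has some 60 to 95 mm to slide to the fence; that takes 1 to 4 N on its foot end.
- shoe_head (a point): Middle of the edge of the web's back at the open end (shoe x 15, y 0, z 115 mm): on the plate once the piece lies down; it is what meets the fence.
- keeper (a joint): Angle of the red keeper bar, rad: 0 = level, reaching to jig +y, underside at z 42 mm, just the top of the lying channel; pi/2 = upright; starts at 1.8 to 2.05, leaning out to jig -y (limit 2.2). With nothing under it, it drops to -0.15. Loose hinge, friction 0.025 N m, bar 0.12 kg: stays where left near upright, falls by itself to level once pushed some 45 degrees past upright to jig +y.
- keeper_hinge (a point): Centre of the keeper's hinge pin (jig x 65, y -58, z 48 mm), axis parallel to jig x. It sits between two blue cheeks, each 8 mm thick, centred at jig x 49 and 81, y -68 to -48, up to z 58 mm.
- keeper_knob (a point): Centre of the black ball (24 mm) on the end of the red keeper bar, 95 mm from the hinge pin. The bar is 20 mm wide along jig x, 12 mm thick and 88 mm long.
- mug: Bystander: blue mug, 92 mm high, 80 mm across; origin under its centre.
- spray_can: Bystander: green can, 190 mm high, 66 mm across; origin under its centre.
- jar: Bystander: amber jar with a steel lid, 85 mm high, 68 mm across; origin under its centre.
- hammer: Bystander: hammer lying on the bench, its length along its x.
- wrench: Bystander: wrench lying on the bench, its length along its x.
- offcut: Bystander: red angle-iron offcut, 50 x 50 x 50 mm; origin under its centre.
Things that resemble listed ones, but are neither listed nor needed, are in the scene too. There is more than one size of the shoe; the one meant has the size given above.

How it is judged:
By the outcome, as a careful person would: the job done as asked, in the order asked, and still so for the second after the job is handed in, with the robot touching nothing.
It also fails if it takes over 67 s, if anything falls off the work surface, if the arm or the gripper's body presses on something with over 40 N, if the wrist force passes 120 N, or if a joint passes its speed limit or range.

## Working session

There is one attempt and no reset: what is moved stays moved. The work goes in short steps, Python scripts to look and compute and a tool call to move; the robot and the scene stay as the last step left them, time stands still between calls to the robot, and variables do not carry over. Pictures are saved under pics/ and viewed, at most 10 in all, crops included, and the job is handed in when it is done.

Besides the shell and the picture viewer there is one more tool, called after "Emit:" as name(argument=value, ...), one argument or row to a line, values as JSON. jog_arm: Moves the arm, as the interface text tells. Its arguments: {"type":"object","properties":{"moves":{"type":"array"},"newtons":{"type":"number"}},"required":["moves"]}

```bash
mkdir -p pics; cat > h.py <<'E'
import numpy as np, cv2
from bench import ctrl
from scipy.spatial.transform import Rotation as R
def snap(n,f):
    im=ctrl.get_image(n); cv2.imwrite(f,im["pixels"][:,:,::-1]); return im
def cam(im):
    rot=np.array(im["rotation"],float)
    rot=R.from_rotvec(rot).as_matrix() if rot.size==3 else rot.reshape(3,3)
    K=np.array([[im["fx"],0,im["cx"]],[0,im["fy"],im["cy"]],[0,0,1]],float)
    return K,np.array(im["dist"],float),np.array(im["xyz"],float),rot@np.diag([1,-1,-1.])
def ray(im,uv,z):
    K,d,c,r=cam(im)
    p=cv2.undistortPoints(np.array(uv,float).reshape(-1,1,2),K,d).reshape(-1,2)
    v=np.c_[p,np.ones(len(p))]@r.T
    return c+v*((np.array(z)-c[2])/v[:,2])[:,None]
def proj(im,P):
    K,d,c,r=cam(im)
    return cv2.projectPoints(np.array(P,float).reshape(-1,1,3),cv2.Rodrigues(r.T)[0],-r.T@c,K,d)[0].reshape(-1,2)
E
python3 - <<'E'
from h import *
import pickle
for n in("scene","top"):
    im=snap(n,f"pics/{n}0.png"); pickle.dump(im,open(n+"0.pkl","wb")); print(n,im["xyz"],np.round(im["rotation"],3),im["fx"],im["dist"])
s=ctrl.get_state(); print(s["position"],s["tool_rot"],s["time"],ctrl.grasp_offset)
E
```

```text
scene [ 1.20074048 -0.45065172  0.87789353] [0.728 0.365 0.937] 419.55436631947333 [0.01117335 0.         0.         0.         0.        ]
top [ 0.28490126 -0.03680972  1.51650348] [ 0.164 -0.131 -1.543] 495.5227736839002 [-0.03413892  0.          0.          0.          0.        ]
[ 0.29168455 -0.58031627  0.22155202] [-3.05511676e+00 -7.24781499e-01  7.71647043e-04] 0.1 0.0187
```

View pics/scene0.png

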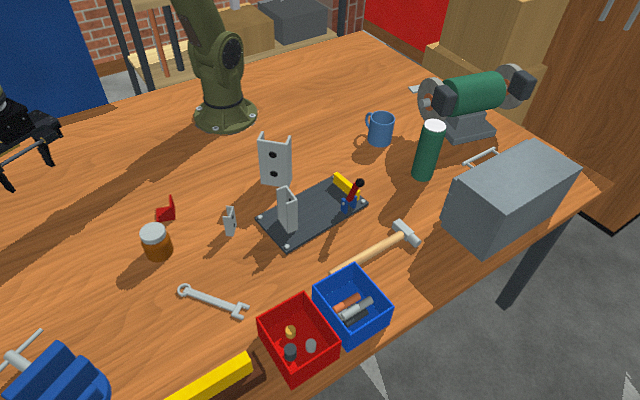

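View pics/top0.png

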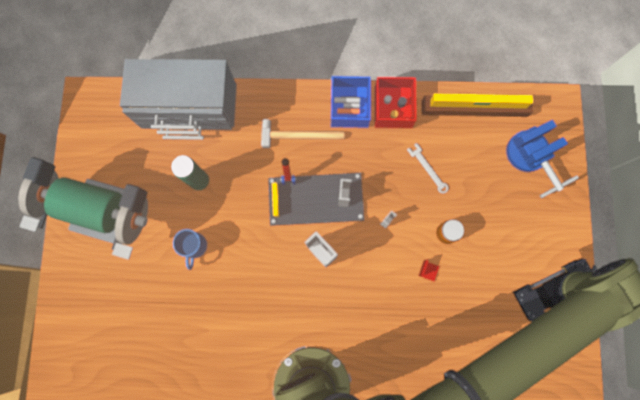

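```bash
python3 - <<'E'
import cv2
t=cv2.imread("pics/top0.png")[150:240,255:380]; s=cv2.imread("pics/scene0.png")[165:260,245:380]
cv2.imwrite("pics/tc.png",cv2.resize(t,None,fx=6,fy=6,interpolation=cv2.INTER_CUBIC))
cv2.imwrite("pics/sc.png",cv2.resize(s,None,fx=5.9,fy=5.9,interpolation=cv2.INTER_CUBIC))
E
```

```text
(no output)
```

View pics/tc.png

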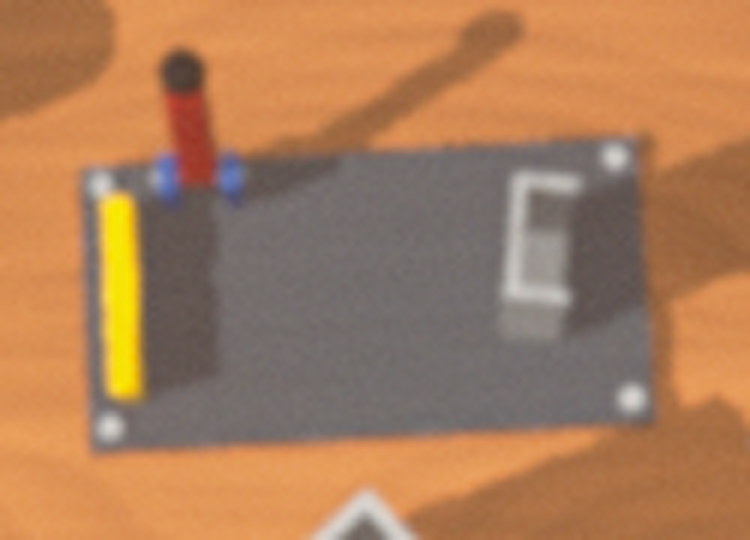

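View pics/sc.png

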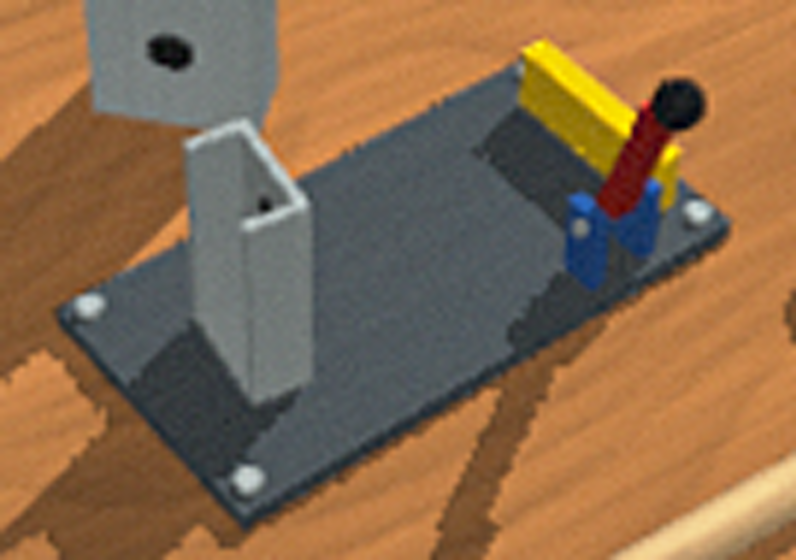

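```bash
cat > fit.py <<'E'
from h import *
import pickle
from scipy.optimize import least_squares as LS
T=pickle.load(open("top0.pkl","rb"));S=pickle.load(open("scene0.pkl","rb"))
t=lambda a:(np.array(a,float)+.5)/6-.5+[255,150]
s=lambda a:(np.array(a,float)+.5)/5.9-.5+[245,165]
def tf(p,P):
    c,q=np.cos(p[2]),np.sin(p[2]);P=np.array(P,float)/1000
    return np.c_[p[0]+c*P[:,0]-q*P[:,1],p[1]+q*P[:,0]+c*P[:,1],P[:,2]]
def fit(p0,obs):
    f=lambda p:np.concatenate([(proj(im,tf(p,P))-uv).ravel() for im,P,uv in obs])
    r=LS(f,p0,loss="soft_l1");return r.x,np.round(f(r.x),1)
pl=[(130,-75,12),(-160,-75,12),(-160,75,12),(130,75,12)]
jig,e=fit([.6,-.05,1.6],[(T,pl,t([(80,172),(640,135),(655,422),(92,453)])),(S,pl,s([(728,228),(247,520),(58,312),(525,62)]))])
print("jig",jig,e)
shoe,e=fit([.6,-.15,1.6],[(T,[(15,-30,127),(15,30,127),(-15,-30,127),(-15,30,127)],t([(512,172),(503,303),(582,178),(570,303)])),
 (S,[(-15,30,127),(15,30,127),(15,-30,127),(-15,-30,127),(-15,-30,12),(15,-30,12),(-15,30,12)],s([(187,145),(245,122),(310,205),(245,230),(255,403),(312,383),(195,318)]))])
print("shoe",shoe,e, "yaw rel deg",np.degrees(shoe[2]-jig[2]))
c,q=np.cos(jig[2]),np.sin(jig[2]);d=shoe[:2]-jig[:2];print("shoe in jig",c*d[0]+q*d[1],-q*d[0]+c*d[1])
kn=lambda a:tf(jig,[(65,-58+95*np.cos(a),48+95*np.sin(a))])
r=LS(lambda a:np.r_[(proj(T,kn(a[0]))-t([(182,72)])).ravel(),(proj(S,kn(a[0]))-s([(680,105)])).ravel()],[1.9]);print("keeper",r.x,r.fun,kn(r.x[0]),"hinge",tf(jig,[(65,-58,48)]))
pickle.dump((jig,shoe),open("fit.pkl","wb"))
# bystander: the big channel top
E
python3 fit.py; python3 - <<'E'
from h import *
print(R.from_rotvec(ctrl.get_state()["tool_rot"]).as_matrix().round(3))
import pickle;T=pickle.load(open("top0.pkl","rb"))
print(ray(T,[(306,246),(322,234),(336,250),(320,266)],[.13]*4).round(3), ray(T,[(390,216),(453,231)],[.05,.085]).round(3))
E
```

```text
jig [0.55440604 0.01484139 1.65338837] [-0.3 -0.2 -0.7  0.3  0.4  0.2 -0.4  0.7  0.6 -0.  -0.6  1.2 -0.9  1.
  0.7 -0.5]
shoe [ 0.56148664 -0.0846597   1.50251283] [-0.   1.4 -0.3  0.1 -1.3  1.3 -1.   1.  -0.7  0.2  0.1  0.1  0.2  0.9
  0.4  0.9 -0.2  1.4  0.1  0.5 -0.2  0.8] yaw rel deg -8.644531784524256
shoe in jig -0.0997460506466599 0.001152200643077847
keeper [1.89666298] [ 0.03197788  0.92993319 -0.38615937  1.23038195] [[0.63715463 0.08691368 0.1380005 ]] hinge [[0.60684595 0.08440472 0.048     ]]
[[ 0.893  0.449 -0.001]
 [ 0.449 -0.893  0.002]
 [-0.    -0.002 -1.   ]]
[[ 0.4    0.02   0.13 ]
 [ 0.435 -0.024  0.13 ]
 [ 0.391 -0.064  0.13 ]
 [ 0.346 -0.02   0.13 ]] [[ 0.502 -0.225  0.05 ]
 [ 0.457 -0.402  0.085]]
```

```bash
cat > go.py <<'E'
import sys
from h import *
import pickle
jig,shoe=pickle.load(open("fit.pkl","rb"))
def W(f,x,y):
    c,q=np.cos(f[2]),np.sin(f[2]); return np.array([f[0]+c*x/1000-q*y/1000,f[1]+q*x/1000+c*y/1000])
def to(xy,z,yaw):
    st=ctrl.get_state(); r0=R.from_rotvec(st["tool_rot"])
    c,q=np.cos(yaw),np.sin(yaw); r1=R.from_matrix(np.c_[[c,q,0],[q,-c,0],[0,0,-1]])
    d=r0.inv().apply(np.r_[xy,z]-st["position"])/.3
    print(np.round(d,3),np.round((r0.inv()*r1).as_rotvec()/(np.pi/3),3),"from",np.round(st["position"],3),"t",st["time"])
# usage: go.py frame x y z(mm, world) [yaw offset deg]
if len(sys.argv)>4:
    f={"j":jig,"s":shoe}[sys.argv[1]]; x,y,z=map(float,sys.argv[2:5])
    to(W(f,x,y),z/1000,f[2])
E
python3 go.py s -60 0 220
```

```text
[ 1.444 -0.9    0.007] [-0.002 -0.001 -0.99 ] from [ 0.292 -0.58   0.222] t 0.1
```

Emit:
jog_arm(
  moves=[0.12,-0.07,0,0,0,-0.08,-0.08,0.24,-0.15,0,0,0,-0.16,-0.08,0.36,-0.22,0,0,0,-0.25,-0.08,0.48,-0.3,0,0,0,-0.33,-0.08,0.6,-0.38,0,0,0,-0.42,-0.08,0.72,-0.45,0,0,0,-0.5,-0.08,0.84,-0.52,0,0,0,-0.58,-0.08,0.96,-0.6,0,0,0,-0.66,-0.08],
)

```text
time: 1.1
position: [0.4696, -0.2881, 0.2227]
tool_rot: [2.625, 1.725, 0.0]
ft_force: [-0.0, -0.4, 0.8]
grip_width: 0.459
grip_force: 0.0
```

```bash
python3 go.py s -60 0 160; python3 -c "
from h import *;s=ctrl.get_state();print(s['grip_width'],s['ft_force'])"
```

```text
[0.556 0.079 0.209] [ 0.     0.    -0.324] from [ 0.47  -0.288  0.223] t 1.1
0.4591222862743563 [-0.02800201 -0.37882273  0.7953667 ]
```

Emit:
jog_arm(
  moves=[0.12,0.02,0,0,0,-0.08,-0.08,0.24,0.04,0,0,0,-0.16,-0.08,0.36,0.06,0,0,0,-0.24,-0.08,0.48,0.08,0,0,0,-0.324,-0.08,0.556,0.079,0.05,0,0,-0.324,-0.08,0.556,0.079,0.2,0,0,-0.324,-0.08,0.556,0.079,0.36,0,0,-0.324,-0.08,0.556,0.079,0.436,0,0,-0.324,-0.08],
)

```text
time: 2.1
position: [0.5557, -0.1461, 0.0887]
tool_rot: [-2.297, -2.138, 0.003]
ft_force: [0.3, -0.7, 0.6]
grip_width: 0.465
grip_force: 0.0
```

```bash
python3 go.py s -25 0 92; python3 - <<'E'
from h import *
a=snap("scene","pics/x.png");b=snap("top","pics/y.png")
f=lambda im,r,k:cv2.resize(im["pixels"][r[0]:r[1],r[2]:r[3],::-1],None,fx=k,fy=k,interpolation=cv2.INTER_CUBIC)
A=f(a,(130,260,230,380),4);B=f(b,(130,260,250,350),4)
cv2.imwrite("pics/pre.png",np.hstack([A,B])[:,:800])
E
```

```text
[ 0.122  0.005 -0.011] [-0.004 -0.001 -0.003] from [ 0.556 -0.146  0.089] t 2.1
```

View pics/pre.png

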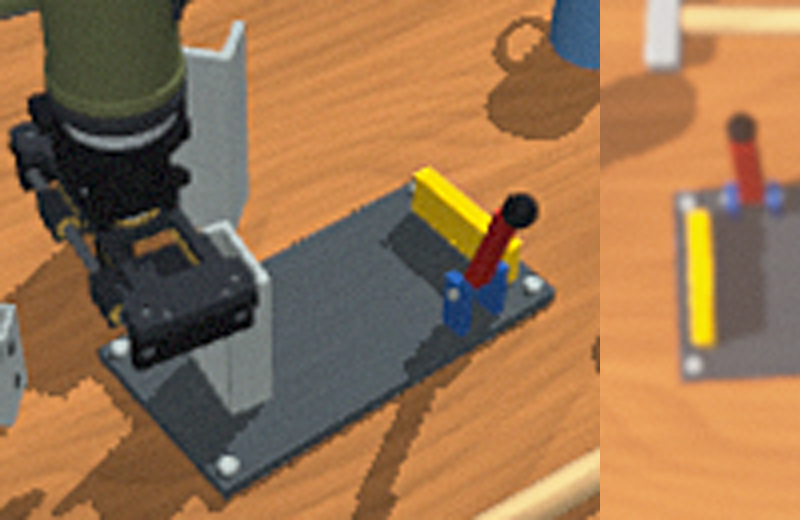

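Emit:
jog_arm(
  moves=[0.06,0.005,-0.01,0,0,0,-0.08,0.1,0.005,-0.01,0,0,0,-0.08,0.12,0.005,-0.01,0,0,0,-0.08,0.14,0.005,-0.01,0,0,0,-0.08,0.155,0.005,-0.01,0,0,0,-0.08,0.17,0.005,-0.01,0,0,0,-0.08,0.185,0.005,-0.01,0,0,0,-0.08,0.19,0.005,-0.01,0,0,0,-0.08],
)

```text
time: 3.2
position: [0.5628, -0.0903, 0.0946]
tool_rot: [-2.302, -2.137, 0.0]
ft_force: [-0.4, -0.4, -0.5]
grip_width: 0.46
grip_force: 0.0
```

```bash
cat > view.py <<'E'
import sys
from h import *
import pickle
a=snap("scene","pics/x.png");b=snap("top","pics/y.png")
pickle.dump((a,b),open("v.pkl","wb"))
f=lambda im,r,k:cv2.resize(im["pixels"][r[0]:r[1],r[2]:r[3],::-1],None,fx=k,fy=k,interpolation=cv2.INTER_CUBIC)
cv2.imwrite(sys.argv[1],np.vstack([f(a,(160,260,240,380),4)[:,:560],f(b,(175,225,260,400),4)[:,:560]]))
E
python3 view.py pics/tip.png; python3 go.py s -25 0 92
```

```text
[-0.064 -0.006  0.009] [-0.    -0.    -0.006] from [ 0.563 -0.09   0.095] t 3.3
```

View pics/tip.png

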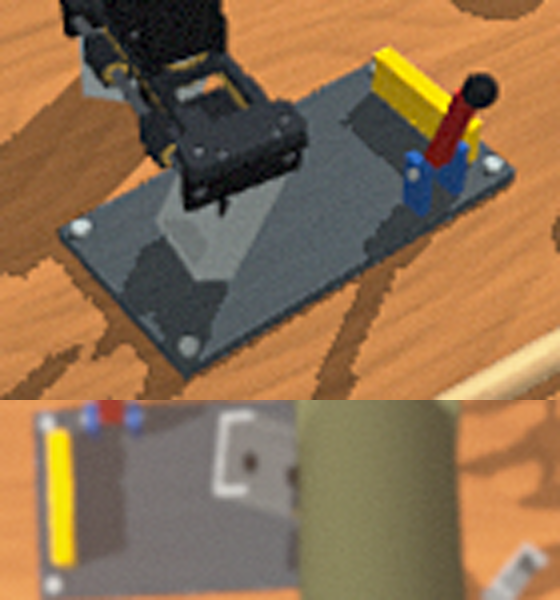

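```bash
python3 go.py j -130 0 27; python3 - <<'E'
from go import *
a,b=pickle.load(open("v.pkl","rb"))
uv=(np.array([(216,15),(216,95)])+.5)/4-.5+[260,175]
P=ray(b,uv,[.042]*2)[:,:2]-jig[:2]; c,q=np.cos(jig[2]),np.sin(jig[2]); print(1000*P@np.array([[c,-q],[q,c]]))
E
```

```text
[-0.08   0.014  0.226] [-0.   -0.   -0.15] from [ 0.563 -0.09   0.095] t 3.3
[[-13.53166396 -58.2826336 ]
 [-10.00530317   3.58008733]]
```

Emit:
jog_arm(
  moves=[0,0,0,0,0,0,-0.08,-0.02,0,-0.01,0,0,0,-0.08,-0.04,0,-0.02,0,0,0,-0.08,-0.08,0,-0.03,0,0,0,-0.08,-0.12,0,-0.04,0,0,0,-0.08,-0.15,0,-0.05,0,0,0,-0.08,-0.15,0,-0.05,0,0,0,-0.08,-0.15,0,-0.05,0,0,0,-0.08],
)

```text
time: 4.3
position: [0.5595, -0.1352, 0.1096]
tool_rot: [-2.302, -2.137, -0.0]
ft_force: [-0.4, 0.6, -0.0]
grip_width: 0.462
grip_force: 0.0
```

```bash
python3 view.py pics/tip2.png; python3 go.py j -130 0 27
```

```text
[0.068 0.014 0.275] [-0.    -0.    -0.149] from [ 0.56  -0.135  0.11 ] t 4.4
```

View pics/tip2.png

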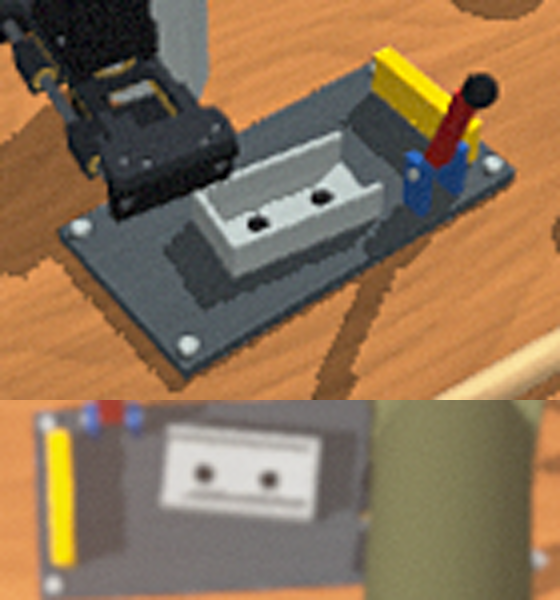

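```bash
cat > loc.py <<'E'
from go import *
def loc(pts,z=.042):
    a,b=pickle.load(open("v.pkl","rb"))
    uv=(np.array(pts)+.5)/4-.5+[260,175]
    P=ray(b,uv,[z]*len(uv))[:,:2]-jig[:2]; c,q=np.cos(jig[2]),np.sin(jig[2]); return (1000*P@np.array([[c,-q],[q,c]])).round(1)
E
python3 -c "
from loc import *
print(loc([(167,23),(160,105),(321,36),(314,121)]))"
```

```text
[[ 24.1 -54.4]
 [ 32.7   8.7]
 [-92.3 -37. ]
 [-82.6  28. ]]
```

```bash
python3 go.py j 0 -90 110;  python3 go.py j 0 -90 27
```

```text
[ 0.543  0.243 -0.001] [-0.    -0.    -0.149] from [ 0.56  -0.135  0.11 ] t 4.4
[0.543 0.243 0.276] [-0.    -0.    -0.149] from [ 0.56  -0.135  0.11 ] t 4.4
```

Emit:
jog_arm(
  moves=[0.1,0.06,0,0,0,-0.05,-1,0.25,0.13,0,0,0,-0.1,-1,0.4,0.19,0,0,0,-0.149,-1,0.543,0.243,0,0,0,-0.149,-1,0.543,0.243,0.03,0,0,-0.149,-1,0.543,0.243,0.13,0,0,-0.149,-1,0.543,0.243,0.23,0,0,-0.149,-1,0.543,0.243,0.276,0,0,-0.149,-1],
)

```text
time: 5.4
position: [0.6427, 0.0204, 0.0247]
tool_rot: [-2.128, -2.308, 0.005]
ft_force: [-0.1, 0.1, -0.5]
grip_width: 0.005
grip_force: 0.0
```

```bash
python3 go.py j 0 -70 25;  python3 go.py j 0 -53 25
```

```text
[ 0.006 -0.062 -0.001] [-0.003  0.    -0.002] from [0.643 0.02  0.025] t 5.4
[ 0.006 -0.118 -0.001] [-0.003  0.    -0.002] from [0.643 0.02  0.025] t 5.4
```

Emit:
jog_arm(
  moves=[0.003,-0.03,0,0,0,0,-1,0.006,-0.055,0,0,0,0,-1,0.006,-0.07,0,0,0,0,-1,0.006,-0.08,0,0,0,0,-1,0.006,-0.09,0,0,0,0,-1,0.006,-0.1,0,0,0,0,-1,0.006,-0.11,0,0,0,0,-1,0.006,-0.118,0,0,0,0,-1],
)

```text
time: 6.4
position: [0.6094, 0.0207, 0.0271]
tool_rot: [2.129, 2.31, 0.002]
ft_force: [1.4, 1.3, -0.1]
grip_width: 0.01
grip_force: 0.8
```

```bash
python3 view.py pics/turn.png; python3 go.py j 0 -53 25
```

```text
[-0.004 -0.007  0.007] [ 0.001 -0.    -0.001] from [0.609 0.021 0.027] t 6.5
```

View pics/turn.png

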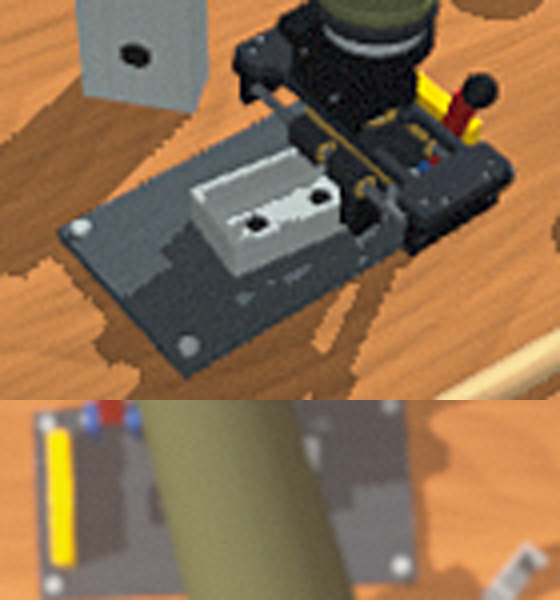

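Emit:
jog_arm(
  moves=[0,0.05,0,0,0,0,-1,0,0.08,-0.08,0,0,0,-1,0,0.08,-0.27,0,0,0,-1,-0.08,0.05,-0.27,0,0,0,-0.08,-0.23,0,-0.27,0,0,0,-0.08,-0.38,-0.1,-0.27,0,0,0,-0.08,-0.52,-0.17,-0.27,0,0,0,-0.08,-0.52,-0.17,-0.27,0,0,0,-0.08],
)

```text
time: 7.5
position: [0.5686, -0.1452, 0.1076]
tool_rot: [2.138, 2.301, -0.006]
ft_force: [0.6, -0.2, -0.4]
grip_width: 0.436
grip_force: 0.0
```

```bash
cat > seg.py <<'E'
from loc import *
im=ctrl.get_image("top"); c,q=np.cos(jig[2]),np.sin(jig[2])
# rectify plane z=42 to jig frame, 2 px/mm
G=np.array([(x,y) for y in np.arange(-75,75,.5) for x in np.arange(-120,105,.5)])
P=np.c_[[np.r_[W(jig,x,y),.042] for x,y in G]]
uv=proj(im,P).astype(np.float32).reshape(300,450,2)
r=cv2.remap(im["pixels"],uv[...,0],uv[...,1],cv2.INTER_LINEAR)
m=((r.min(2)>125)&(np.ptp(r.astype(int),axis=2)<40)).astype(np.uint8)
m=cv2.morphologyEx(m,cv2.MORPH_CLOSE,np.ones((25,25)))
n,l,st,_=cv2.connectedComponentsWithStats(m); k=1+st[1:,4].argmax()
b=cv2.minAreaRect(np.argwhere(l==k)[:,::-1].astype(np.float32)); print(cv2.boxPoints(b)/2+[-120,-75],b[1],b[2])
cv2.imwrite("pics/rect.png",np.vstack([r[:,:,::-1],cv2.merge([m*255]*3)]))
E
python3 seg.py; python3 go.py j -130 -5 27
```

```text
[[-93.11261749 -36.98018265]
 [ 27.12535095 -55.05062866]
 [ 37.50921631  14.04196167]
 [-82.72875977  32.1124115 ]] (139.737060546875, 243.1765594482422) 81.45304107666016
[0.091 0.008 0.269] [-0.001  0.001 -0.005] from [ 0.57  -0.142  0.108] t 7.55
```

```bash
python3 go.py j 0 -80 25
```

```text
[0.526 0.256 0.276] [-0.001  0.001 -0.005] from [ 0.57  -0.142  0.108] t 7.55
```

Emit:
jog_arm(
  moves=[0.1,0.06,0,0,0,0,-1,0.25,0.13,0,0,0,0,-1,0.4,0.2,0,0,0,-0.005,-1,0.526,0.256,0,0,0,-0.005,-1,0.526,0.256,0.03,0,0,-0.005,-1,0.526,0.256,0.13,0,0,-0.005,-1,0.526,0.256,0.23,0,0,-0.005,-1,0.526,0.256,0.276,0,0,-0.005,-1],
)

```text
time: 8.55
position: [0.633, 0.0245, 0.023]
tool_rot: [-2.121, -2.314, 0.004]
ft_force: [0.4, -0.5, 1.0]
grip_width: 0.003
grip_force: 0.0
```

```bash
python3 go.py j 0 -53 25;  python3 go.py j 0 -43 25
```

```text
[-0.01  -0.087 -0.006] [-0.003 -0.     0.005] from [0.633 0.024 0.023] t 8.55
[-0.01  -0.12  -0.006] [-0.003 -0.     0.005] from [0.633 0.024 0.023] t 8.55
```

Emit:
jog_arm(
  moves=[-0.005,-0.04,-0.003,0,0,0,-1,-0.01,-0.07,-0.006,0,0,0,-1,-0.01,-0.08,-0.006,0,0,0,-1,-0.01,-0.09,-0.006,0,0,0,-1,-0.01,-0.1,-0.006,0,0,0,-1,-0.01,-0.11,-0.006,0,0,0,-1,-0.01,-0.12,-0.006,0,0,0,-1,-0.01,-0.12,-0.006,0,0,0,-1],
)

```text
time: 9.55
position: [0.5997, 0.0188, 0.0276]
tool_rot: [2.122, 2.315, 0.003]
ft_force: [4.7, 2.5, 2.1]
grip_width: 0.002
grip_force: 2.1
```

```bash
python3 go.py j 0 -43 25
```

```text
[-0.001 -0.008  0.009] [ 0.002 -0.     0.004] from [0.6   0.019 0.028] t 9.55
```

Emit:
jog_arm(
  moves=[0,0.05,0,0,0,0,-1,0,0.08,-0.08,0,0,0,-1,0,0.08,-0.27,0,0,0,-1,-0.08,0.05,-0.27,0,0,0,-0.08,-0.23,0,-0.27,0,0,0,-0.08,-0.38,-0.08,-0.27,0,0,0,-0.08,-0.5,-0.13,-0.27,0,0,0,-0.08,-0.5,-0.13,-0.27,0,0,0,-0.08],
)

```text
time: 10.55
position: [0.5693, -0.1401, 0.1063]
tool_rot: [-2.13, -2.305, 0.009]
ft_force: [1.1, 0.5, -0.1]
grip_width: 0.435
grip_force: 0.0
```

```bash
python3 seg.py; python3 go.py j -130 -5 25
```

```text
[[-92.2627964  -39.56948853]
 [ 29.70207214 -44.4480896 ]
 [ 32.52316284  26.07907104]
 [-89.44171143  30.95767212]] (141.16712951660156, 244.1248016357422) 87.70938873291016
[0.075 0.006 0.272] [-0.005 -0.     0.   ] from [ 0.57  -0.137  0.107] t 10.6
```

View pics/rect.png

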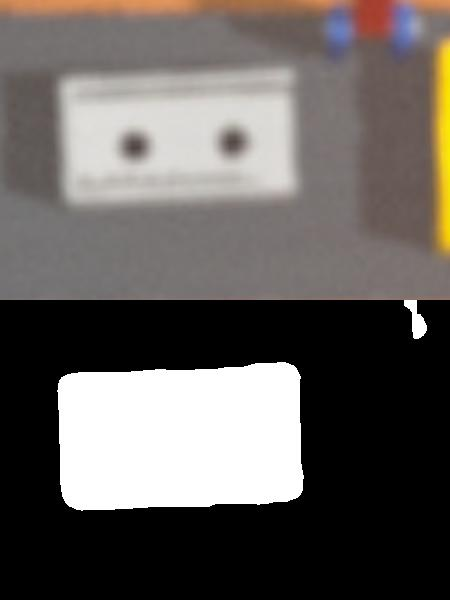

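Emit:
jog_arm(
  moves=[0.04,0.01,0.05,0,0,0,0,0.075,0.013,0.12,0,0,0,0,0.075,0.013,0.22,0,0,0,0,0.075,0.013,0.272,0,0,0,0,0.1,0.013,0.272,0,0,0,0,0.13,0.013,0.272,0,0,0,0,0.15,0.013,0.272,0,0,0,0,0.17,0.013,0.272,0,0,0,0],
)

```text
time: 11.6
position: [0.5731, -0.083, 0.0272]
tool_rot: [2.122, 2.315, 0.001]
ft_force: [0.4, -0.5, -0.1]
grip_width: 0.501
grip_force: 0.0
```

```bash
python3 go.py j -40 -7 25;python3 go.py j -25 -7 25
```

```text
[ 0.197 -0.011  0.007] [0.001 0.001 0.004] from [ 0.573 -0.083  0.027] t 11.6
[ 0.247 -0.011  0.007] [0.001 0.001 0.004] from [ 0.573 -0.083  0.027] t 11.6
```

Emit:
jog_arm(
  moves=[0.02,0,0.005,0,0,0,0,0.045,0,0.007,0,0,0,0,0.07,0,0.007,0,0,0,0,0.095,0,0.007,0,0,0,0,0.12,0,0.007,0,0,0,0,0.145,0,0.007,0,0,0,0,0.165,0,0.007,0,0,0,0,0.18,0,0.007,0,0,0,0],
)

```text
time: 12.6
position: [0.5654, -0.0504, 0.0252]
tool_rot: [2.123, 2.297, -0.037]
ft_force: [-8.4, -37.4, 12.3]
grip_width: 0.5
grip_force: 19.9
```

```bash
python3 go.py j -25 -7 25; sed -i 's/>125/>115/' seg.py; python3 seg.py
```

```text
[ 0.136  0.004 -0.003] [-0.008  0.024 -0.004] from [ 0.565 -0.05   0.025] t 12.6
[[-28.61743164 -49.66778564]
 [ 55.44454956 -55.58764648]
 [ 62.05331421  38.25680542]
 [-22.00866699  44.17666626]] (188.1537322998047, 168.54034423828125) 85.97173309326172
```

Emit:
jog_arm(
  moves=[-0.03,0,0,0,0,0,0,-0.06,0,0,0,0,0,0,-0.1,0,0,0,0,0,0,-0.15,0,0,0,0,0,0,-0.2,0,-0.05,0,0,0,0,-0.24,0,-0.15,0,0,0,0,-0.27,0,-0.25,0,0,0,0,-0.27,0,-0.25,0,0,0,0],
)

```text
time: 13.65
position: [0.5774, -0.1122, 0.103]
tool_rot: [2.121, 2.309, 0.004]
ft_force: [-0.5, -0.2, -0.7]
grip_width: 0.504
grip_force: 0.0
```

```bash
sed -i 's/>115/>125/' seg.py; python3 seg.py; python3 view.py pics/jam.png; python3 go.py j -130 -7 25; python3 - <<'E'
import cv2,numpy as np
a=cv2.imread("pics/jam.png");r=cv2.imread("pics/rect.png")[:300]
b=cv2.resize(a,(480,514)); c=np.zeros((600,800,3),np.uint8); c[:514,:480]=b; c[:213,480:800]=cv2.resize(r,(320,213)); cv2.imwrite("pics/jam2.png",c)
x=cv2.imread("pics/x.png"); c[220:470,480:800]=cv2.resize(x[100:350,160:480],(320,250)); cv2.imwrite("pics/jam2.png",c)
E
```

```text
[[-71.19010925 -30.50515366]
 [ 46.11354065 -55.53948212]
 [ 60.6787262   12.70880127]
 [-56.62492371  37.74312592]] (139.57037353515625, 239.8905029296875) 77.95296478271484
[-0.012 -0.009  0.247] [-0.001 -0.     0.004] from [ 0.575 -0.11   0.099] t 13.8
```

View pics/jam2.png

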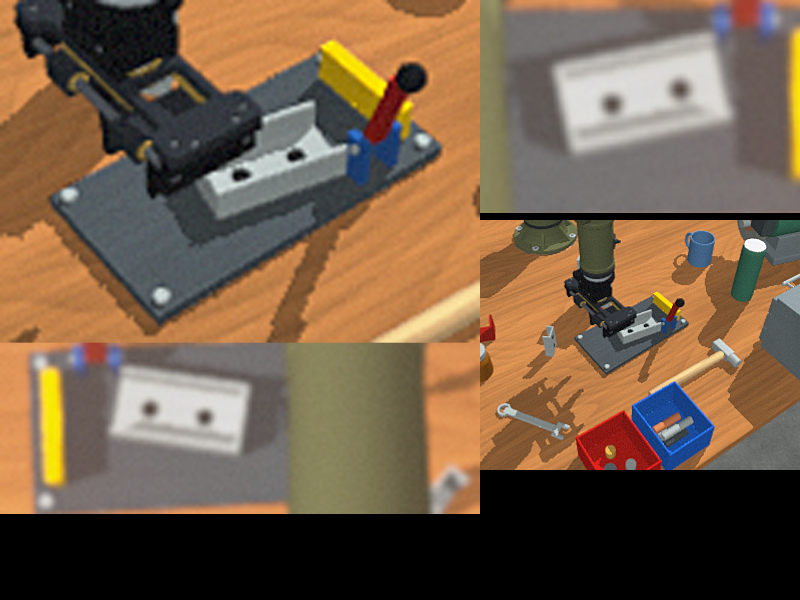

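```bash
python3 go.py j 3 -72 25;  python3 go.py j 3 -33 25
```

```text
[0.43  0.21  0.247] [-0.001 -0.     0.004] from [ 0.575 -0.11   0.099] t 13.8
[0.431 0.08  0.247] [-0.001 -0.     0.004] from [ 0.575 -0.11   0.099] t 13.8
```

Emit:
jog_arm(
  moves=[0.1,0.06,0,0,0,0,-1,0.22,0.13,0,0,0,0,-1,0.34,0.2,0,0,0,0,-1,0.43,0.21,0,0,0,0,-1,0.43,0.21,0.03,0,0,0,-1,0.43,0.21,0.13,0,0,0,-1,0.43,0.21,0.23,0,0,0,-1,0.43,0.21,0.247,0,0,0,-1],
)

```text
time: 14.8
position: [0.6236, 0.0217, 0.0217]
tool_rot: [-2.122, -2.311, 0.008]
ft_force: [0.2, 0.4, -0.4]
grip_width: 0.004
grip_force: 0.0
```

```bash
python3 go.py j 3 -33 25
```

```text
[ 0.007 -0.122 -0.01 ] [-0.006  0.     0.003] from [0.624 0.022 0.022] t 14.8
```

Emit:
jog_arm(
  moves=[0.003,-0.03,-0.01,0,0,0,-1,0.007,-0.05,-0.01,0,0,0,-1,0.007,-0.07,-0.01,0,0,0,-1,0.007,-0.085,-0.01,0,0,0,-1,0.007,-0.1,-0.01,0,0,0,-1,0.007,-0.11,-0.01,0,0,0,-1,0.007,-0.122,-0.01,0,0,0,-1,0.007,-0.122,-0.01,0,0,0,-1],
)

```text
time: 15.8
position: [0.5911, 0.0229, 0.0292]
tool_rot: [2.122, 2.314, 0.004]
ft_force: [5.0, 1.6, 3.8]
grip_width: 0.007
grip_force: 2.4
```

```bash
python3 go.py j 3 -33 25
```

```text
[-0.007 -0.014  0.014] [ 0.003 -0.     0.004] from [0.591 0.023 0.029] t 15.8
```

Emit:
jog_arm(
  moves=[0,0.05,0,0,0,0,-1,0,0.08,-0.08,0,0,0,-1,0,0.08,-0.27,0,0,0,-1,-0.08,0.05,-0.27,0,0,0,-0.43,-0.2,0,-0.27,0,0,0,-0.43,-0.32,-0.08,-0.27,0,0,0,-0.43,-0.45,-0.11,-0.27,0,0,0,-0.43,-0.45,-0.11,-0.27,0,0,0,-0.43],
)

```text
time: 16.8
position: [0.5652, -0.1202, 0.1075]
tool_rot: [-2.129, -2.306, 0.009]
ft_force: [0.8, -0.1, -0.5]
grip_width: 0.284
grip_force: 0.0
```

```bash
python3 seg.py; python3 go.py j -120 0 25
```

```text
[[-72.41677094 -25.54746246]
 [ 48.17007446 -39.2851944 ]
 [ 56.10806274  30.3927536 ]
 [-64.47879028  44.13048553]] (140.25730895996094, 242.7336883544922) 83.50065612792969
[ 0.042 -0.001  0.276] [-0.005 -0.    -0.   ] from [ 0.566 -0.117  0.108] t 16.85
```

Emit:
jog_arm(
  moves=[0.02,-0.01,0.1,0,0,0,-0.43,0.042,-0.011,0.2,0,0,0,-0.43,0.042,-0.011,0.276,0,0,0,-0.43,0.07,-0.011,0.276,0,0,0,-0.43,0.1,-0.011,0.276,0,0,0,-0.43,0.13,-0.011,0.276,0,0,0,-0.43,0.15,-0.011,0.276,0,0,0,-0.43,0.165,-0.011,0.276,0,0,0,-0.43],
)

```text
time: 17.85
position: [0.5613, -0.0654, 0.0268]
tool_rot: [2.122, 2.315, 0.0]
ft_force: [-0.6, -0.6, 0.7]
grip_width: 0.286
grip_force: 0.0
```

```bash
python3 go.py j -50 3 25
```

```text
[ 0.102 -0.01   0.006] [0.001 0.    0.004] from [ 0.561 -0.065  0.027] t 17.85
```

Emit:
jog_arm(
  moves=[0.015,0,0.006,0,0,0,-0.43,0.03,0,0.006,0,0,0,-0.43,0.045,0,0.006,0,0,0,-0.43,0.06,0,0.006,0,0,0,-0.43,0.07,0,0.006,0,0,0,-0.43,0.08,0,0.006,0,0,0,-0.43,0.09,0,0.006,0,0,0,-0.43,0.1,0,0.006,0,0,0,-0.43],
)

```text
time: 18.85
position: [0.5591, -0.0375, 0.0251]
tool_rot: [2.122, 2.313, -0.001]
ft_force: [1.8, -6.7, 3.7]
grip_width: 0.288
grip_force: 3.2
```

```bash
python3 go.py j -25 0 25; cat > seg2.py <<'E'
# yaw from head edge / sides, only the part not hidden by arm
exec(open("seg.py").read().split("m=((")[0])
g=r.astype(int); m=(g.min(2)>130)&(np.ptp(g,axis=2)<40)
m[:, :int((20+120)*2)]=0   # keep jig x>20
for y in range(-45,50,10):
    row=m[int((y+75)*2)]; i=np.flatnonzero(row); print(y,(i.max()/2-120) if len(i) else None,end="; ")
print()
for x in range(25,75,10):
    i=np.flatnonzero(m[:,int((x+120)*2)]); print(x,(i.min()/2-75,i.max()/2-75) if len(i) else None,end="; ")
E
python3 seg2.py
```

```text
[ 0.092 -0.001  0.   ] [0.001 0.002 0.003] from [ 0.559 -0.038  0.025] t 18.85
-45 None; -35 None; -25 54.5; -15 71.0; -5 70.5; 5 69.5; 15 69.5; 25 69.5; 35 72.5; 45 None; 
25 (np.float64(-24.0), np.float64(42.5)); 35 (np.float64(-24.0), np.float64(42.0)); 45 (np.float64(-25.0), np.float64(42.0)); 55 (np.float64(-24.5), np.float64(42.5)); 65 (np.float64(-23.5), np.float64(42.5));
```

Emit:
jog_arm(
  moves=[0.015,0,0,0,0,0,-0.43,0.03,0,0,0,0,0,-0.43,0.045,0,0,0,0,0,-0.43,0.06,0,0,0,0,0,-0.43,0.07,0,0,0,0,0,-0.43,0.08,0,0,0,0,0,-0.43,0.09,0,0,0,0,0,-0.43,0.095,0,0,0,0,0,-0.43],
)

```text
time: 19.9
position: [0.5562, -0.0095, 0.025]
tool_rot: [2.122, 2.313, -0.003]
ft_force: [0.7, -7.4, 4.6]
grip_width: 0.285
grip_force: 3.5
```

```bash
python3 go.py j -25 0 25; python3 seg2.py
```

```text
[-0.002  0.001  0.   ] [-0.     0.003  0.003] from [ 0.556 -0.01   0.025] t 19.9
-45 None; -35 None; -25 None; -15 95.5; -5 95.5; 5 95.5; 15 96.0; 25 95.5; 35 97.0; 45 None; 
25 (np.float64(-22.5), np.float64(43.0)); 35 (np.float64(-23.5), np.float64(42.5)); 45 (np.float64(-23.0), np.float64(42.5)); 55 (np.float64(-23.5), np.float64(43.0)); 65 (np.float64(-22.5), np.float64(43.0));
```

Emit:
jog_arm(
  moves=[0.004,0,0,0,0,0,-0.43,0.008,0,0,0,0,0,-0.43,0.011,0,0,0,0,0,-0.43,0.014,0,0,0,0,0,-0.43,0.017,0,0,0,0,0,-0.43,0.02,0,0,0,0,0,-0.43,0.02,0,0,0,0,0,-0.43,0.02,0,0,0,0,0,-0.43],
)

```text
time: 20.95
position: [0.5561, -0.0091, 0.0251]
tool_rot: [2.122, 2.307, -0.01]
ft_force: [1.7, -15.3, 5.3]
grip_width: 0.287
grip_force: 7.9
```

```bash
python3 go.py j -25 0 25; python3 seg2.py
```

```text
[-0.003  0.001  0.   ] [-0.     0.009  0.001] from [ 0.556 -0.009  0.025] t 20.95
-45 None; -35 None; -25 None; -15 95.5; -5 95.5; 5 96.0; 15 95.5; 25 95.5; 35 97.0; 45 None; 
25 (np.float64(-10.5), np.float64(43.0)); 35 (np.float64(-23.5), np.float64(42.5)); 45 (np.float64(-23.5), np.float64(42.5)); 55 (np.float64(-23.5), np.float64(43.0)); 65 (np.float64(-22.5), np.float64(43.0));
```

Emit:
jog_arm(
  moves=[-0.03,0,0,0,0,0,-0.43,-0.1,0,-0.02,0,0,0,-0.43,-0.13,0,-0.15,0,0,0,-0.43,-0.13,0,-0.33,0,0,0,-1,-0.13,0,-0.52,0,0,0,-1,-0.13,0,-0.7,0,0,0,-1,-0.13,0,-0.78,0,0,0,-1,-0.13,0,-0.78,0,0,0,-1],
)

```text
time: 22.0
position: [0.5595, -0.0385, 0.2599]
tool_rot: [2.12, 2.317, 0.004]
ft_force: [-0.4, -0.3, -0.0]
grip_width: 0.003
grip_force: 0.0
```

```bash
python3 seg.py; python3 go.py j 65 -135 250;python3 go.py j 65 -135 108
```

```text
[[  2.  -24. ]
 [ 97.  -24. ]
 [ 97.   43.5]
 [  2.   43.5]] (135.0, 190.0) 90.0
[0.394 0.453 0.027] [-0.    -0.001  0.006] from [ 0.559 -0.039  0.258] t 22.05
[0.393 0.454 0.501] [-0.    -0.001  0.006] from [ 0.559 -0.039  0.258] t 22.05
```

Emit:
jog_arm(
  moves=[0.06,0.1,0,0,0,0,-1,0.14,0.2,0,0,0,0,-1,0.24,0.3,0,0,0,0,-1,0.34,0.4,0,0,0,0,-1,0.393,0.454,0,0,0,0,-1,0.393,0.454,0.1,0,0,0,-1,0.393,0.454,0.25,0,0,0,-1,0.393,0.454,0.35,0,0,0,-1],
)

```text
time: 23.05
position: [0.6815, 0.0895, 0.1481]
tool_rot: [-2.117, -2.313, 0.007]
ft_force: [0.2, -0.0, 0.0]
grip_width: 0.009
grip_force: 0.0
```

```bash
python3 go.py j 65 -135 105;python3 go.py j 65 0 105
```

```text
[0.004 0.008 0.144] [-0.007 -0.001  0.006] from [0.682 0.089 0.148] t 23.05
[ 0.006 -0.442  0.147] [-0.007 -0.001  0.006] from [0.682 0.089 0.148] t 23.05
```

Emit:
jog_arm(
  moves=[0.004,0.008,0.07,0,0,0,-1,0.004,0.008,0.144,0,0,0,-1,0.004,0,0.145,0,0,0,-1,0.004,-0.05,0.145,0,0,0,-1,0.004,-0.1,0.145,0,0,0,-1,0.004,-0.15,0.145,0,0,0,-1,0.004,-0.2,0.145,0,0,0,-1,0.004,-0.25,0.145,0,0,0,-1],
)

```text
time: 24.05
position: [0.6099, 0.0839, 0.1117]
tool_rot: [2.122, 2.314, 0.003]
ft_force: [0.4, 0.1, -0.5]
grip_width: 0.004
grip_force: 0.1
```

```bash
python3 go.py j 65 0 105
```

```text
[ 0.004 -0.203  0.022] [0.003 0.    0.004] from [0.61  0.084 0.112] t 24.05
```

Emit:
jog_arm(
  moves=[0.004,-0.03,0.01,0,0,0,-1,0.004,-0.06,0.015,0,0,0,-1,0.004,-0.09,0.015,0,0,0,-1,0.004,-0.12,0.015,0,0,0,-1,0.004,-0.15,0.015,0,0,0,-1,0.004,-0.18,0.015,0,0,0,-1,0.004,-0.2,0.015,0,0,0,-1,0.004,-0.21,0.015,0,0,0,-1],
)

```text
time: 25.05
position: [0.5463, 0.0792, 0.1056]
tool_rot: [2.123, 2.315, -0.0]
ft_force: [0.6, -0.3, 0.0]
grip_width: 0.007
grip_force: 0.0
```

```bash
python3 go.py j 65 0 105
```

```text
[0.001 0.009 0.002] [0.    0.    0.004] from [0.546 0.079 0.106] t 25.05
```

Emit:
jog_arm(
  moves=[0,-0.02,0,0,0,0,-1,0,-0.03,0,0,0,0,-1,0,-0.03,-0.05,0,0,0,-1,0,-0.03,-0.15,0,0,0,-1,0,-0.03,-0.3,0,0,0,-1,-0.15,-0.03,-0.4,0,0,0,-1,-0.35,-0.03,-0.4,0,0,0,-1,-0.55,-0.03,-0.4,0,0,0,-1],
)

```text
time: 26.05
position: [0.5528, -0.0874, 0.2277]
tool_rot: [2.12, 2.314, 0.002]
ft_force: [1.1, 0.3, -0.2]
grip_width: 0.005
grip_force: 0.0
```

```bash
python3 go.py j 65 0 105; python3 - <<'E'
from loc import *
import sys; sys.argv=["x","pics/fin.png"]; exec(open("view.py").read())
# knob: dark pixels; bar: red pixels, predicted vs seen
for im in (a,b):
    p=im["pixels"].astype(int); red=(p[...,0]>90)&(p[...,1]<60)&(p[...,2]<60); hsv=cv2.cvtColor(im["pixels"],cv2.COLOR_RGB2HSV)
    red=(p[...,0]>1.8*p[...,1]+30)&(p[...,0]>1.8*p[...,2]+30)&(p[...,1]<60)
    for ang in (-.15,0,.3,.785,1.57,1.9):
        P=[np.r_[W(jig,65,-58+r*np.cos(ang)),.048+r*np.sin(ang)/1000] for r in ()] 
        P=[np.r_[W(jig,65,-58+r_*np.cos(ang)),.048+(6+0*r_+0)/1000*0+r_*np.sin(ang)/1000] for r_ in (20,30,40,50,60,70,80,95)]
        u=proj(im,P).round().astype(int); print(ang,[int(red[v,h]) for h,v in u[:-1]],im["pixels"][u[-1][1],u[-1][0]])
E
python3 seg.py
```

```text
[0.556 0.035 0.408] [0.003 0.001 0.005] from [ 0.553 -0.087  0.228] t 26.05
-0.15 [0, 1, 1, 1, 1, 0, 0] [109 118 119]
0 [1, 1, 1, 1, 1, 1, 1] [51 20 12]
0.3 [1, 1, 1, 1, 1, 1, 0] [58 53 53]
0.785 [1, 0, 0, 0, 0, 0, 0] [209 141  82]
1.57 [1, 0, 0, 0, 0, 0, 0] [191 125  69]
1.9 [0, 0, 0, 0, 0, 0, 0] [209 142  79]
-0.15 [0, 0, 0, 0, 0, 0, 0] [87 65 54]
0 [0, 0, 0, 0, 0, 0, 0] [86 65 54]
0.3 [0, 0, 0, 0, 0, 0, 0] [83 64 56]
0.785 [0, 0, 0, 0, 0, 0, 0] [218  70  56]
1.57 [0, 0, 0, 0, 0, 0, 0] [219 146  88]
1.9 [0, 0, 0, 0, 0, 0, 0] [219 143  85]
[[-17.5 -24.5]
 [ 57.  -24.5]
 [ 57.   43.5]
 [-17.5  43.5]] (136.0, 149.0) 90.0
```

```bash
python3 seg2.py; python3 -c "
from bench import ctrl; ctrl.close_job()"
```

```text
-45 None; -35 None; -25 None; -15 95.5; -5 95.5; 5 96.0; 15 95.5; 25 95.5; 35 97.0; 45 None; 
25 (np.float64(-23.0), np.float64(42.5)); 35 (np.float64(-23.0), np.float64(42.5)); 45 (np.float64(-20.0), np.float64(40.0)); 55 (np.float64(-65.5), np.float64(30.0)); 65 None; the job is handed in; nothing more can be done
```

Job handed in at about 26 s: the channel lies hollow side up, square against the yellow fence, with the red keeper bar level across it; on the way its head jammed once against a keeper cheek (37 N wrist force, under the limits), which I cleared with a sideways push.

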